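Swing the bench magnifier over the skull

TASK

Bring the bench magnifier to the skull: with a fingertip, gently push the magnifier's arm round its post until the lens is centred over the skull lying in one of the three glass dishes, then leave the arm at rest there. Push only: do not pinch the magnifier, and do not move the dishes, the bones, the forceps or the jar.

Things in the scene. Friction and masses are not known exactly. Their poses are not given: they have to be found in the camera images.
- stand: Bench magnifier, bolted to the bench. Origin: on the bench under the axis of its upright post. Grey round flange of radius 58 mm and 13 mm height, steel post 20 mm thick, top 205 mm above the bench. It carries the swing arm (joint magnifier). The dishes lie on the robot's side of it, on the circle that the lens travels.
- magnifier (a joint): Swing of the arm about the upright post, rad, stops at -1.45 and 1.2; as it grows the lens moves to the robot's right (-y). Stiff with friction (0.2 N m, about 1.5 N at 150 mm from the post), stays where it is left, hardly coasts. The arm is a level steel tube 14 mm thick, axis 170 mm above the bench, bare from 19 to 170 mm from the post axis; then a black yoke 26 mm wide and the lens head.
- post_axis (a point): Point on the post's upright axis at the height of the arm's axis (170 mm above the bench). Hub radius 19 mm, 32 mm tall, with a black clamp knob on the side away from the lens.
- tube_mid (a point): Point on the axis of the arm's tube, 150 mm from the post axis and 100 mm from the lens centre, 170 mm above the bench: a place to push sideways on the tube. Nothing stands below it but the low dishes (20 mm tall), small bones and forceps.
- lens_center (a point): Centre of the round clear lens, 250 mm from the post axis, 170 mm above the bench. The grey ring frame around it has an outer radius of 62 mm, an inner radius of 50 mm and is 20 mm thick (160 to 180 mm above the bench); the arm's tube points from the post axis to this point.
- skull_center (a point): The goal's specimen: a small rodent skull of bone colour, 54 mm long, 28 mm wide, 21 mm tall, rounded braincase, tapered snout, dark eye sockets, cheek arches. Point at its centre, about 15 mm above the bench. It lies loose near the middle of one of the three dishes; its distance from the post axis is within about 12 mm of the lens's.
- dish0: Open clear glass dish, 100 mm in diameter, 20 mm tall, loose; origin at the centre of its underside. It holds the jaw. Not to be moved.
- dish1: A dish like the first; it holds the skull. Not to be moved.
- dish2: A dish like the first; it holds the leg bones. Not to be moved.
- jaw_center (a point): Centre of a loose V-shaped lower jaw, 40 x 30 x 9 mm, in a dish. Not to be moved.
- legbones_center (a point): Centre of two thin leg bones lying side by side (one loose piece), 42 x 26 x 6 mm, in a dish. Not to be moved.
- forceps: Steel forceps lying on the bench between two dishes, 120 x 16 x 8 mm, long along x; origin under its middle. Not to be moved.
- jar: Glass jar with a black cap, 56 mm in diameter, 85 mm tall; origin at the centre of its underside. Not to be moved.

How it is judged (in metres and radians):
On the way:
1. a finger pushes the magnifier and its arm swings (contact force between the fingers and stand above 0.3 N and (velocity of joint magnifier above 0.02 rad/s or velocity of joint magnifier below -0.02 rad/s)).
At the end, for the whole second after the job is handed in: The lens centre is within 18 mm of the skull's centre as seen from above, the arm is at rest, and dishes, bones, forceps and jar are within 12 mm of where they began (horizontal distance between lens_center and skull_center below 0.018 m and velocity of joint magnifier between -0.02 and 0.02 rad/s and distance of each of dish0, dish1, dish2, skull_center, jaw_center, legbones_center, forceps, jar from where it was at the start of the episode below 0.012 m); the robot touches nothing.
It fails at once if a dish, bone, the forceps or the jar was moved more than 12 mm (distance of any of dish0, dish1, dish2, skull_center, jaw_center, legbones_center, forceps, jar from where it was at the start of the episode above 0.012 m).
It fails at once if the magnifier was pinched or pushed with more than 25 N (contact force between the fingers and stand above 25 N).
It also fails if it takes over 51 s, if anything falls off the work surface, if the arm or the gripper's body presses on something with over 40 N, if the wrist force passes 120 N, or if a joint passes its speed limit or range.

ROBOT

A 6-joint arm with a two-finger parallel gripper is mounted at the origin on the work surface. World frame = base frame: x ahead of the robot, y to its left, z up, the work surface at z = 0. Lengths are in mm, angles in degrees, forces in N, time in s.
With the tool pointing down it reaches from about 250 to 775 mm from the base axis. Payload 4 kg.
Tool frame: the origin (TCP) lies where the fingers leave the gripper's body, on its centre line; the fingertips stand 73 mm ahead of it and the grasp point (between the pads) lies 54 mm ahead of it (bot.grip_depth is the distance from the TCP to the grasp point, in mm); z points along the fingers, y is the direction in which the jaws open and shut (so a half turn about z gives the same grasp; the last joint's range is limited). The gripper opens to 85 mm and grips with 20 to 120 N. Pads are 22 mm wide; open, the fingers measure 114 mm over their backs; the gripper's body (76 mm by 85 mm) begins 54 mm behind the grasp point. The pads swing forward as they close: fully open they stand 13 mm farther back than shut.
Start: joints at [-72.256, 4.996, 78.535, -0, 96.463, -5.907], TCP at [220.643, -503.812, 303.941] pointing down, gripper open.
Joint ranges: [-177.83, 177.83], [-43.37, 116.18], [15.69, 146.23], [-61.86, 241.86], [9.47, 152.12], [-147.06, 147.06]. Speed limits (degrees/s): [159.86, 159.86, 180, 180, 180, 180].

INTERFACE

Orientations are given as [roll, pitch, yaw] about the fixed x, y, z axes, in that order (R = Rz(yaw) Ry(pitch) Rx(roll)).
In Python, from cell import get_state, camera, finish_job, bot gives the robot as it stands.
- The arm moves only by the shell command python3 -m crank 'ROWS' [FORCE]. ROWS is text: rows parted by semicolons, each of 7 numbers parted by spaces: the shift along the tool's x, y, z in mm, then the turn, a rotation vector about the tool's x, y, z in rad, then the opening, from 0 (shut) to 1 (fully open). A call has 1 to 8 rows; each row shifts and turns the commanded pose from where the row before left it, along the tool's axes as they then stand; what a row does not reach is not made up. A row lasts 1/8 s, in which the tool goes at most 62.5 mm and 10.7 degrees, less where a joint would pass 70% of its speed; a pose out of reach is approached as far as the arm can. A call with a gripper value outside its range is refused whole. The fingers move at their own pace and stop on an object; FORCE is the grip in N (left out, the last holds). Time passes only in rows, so rows that do not move let the fingers close. It gives the time, the measured TCP pose, the force and the opening at its end, in the units of the state.
- get_state(): the state, without advancing time (a new reading comes with each control period).
- camera(name): name is "scene" or "top" or "wrist"; returns a dict with "img" (480x640x3 uint8, red, green, blue), "vfov" (degrees; the focal length in pixels is half the picture's height over the tangent of half this angle, whatever the lens; pixels are square), "cx", "cy" (the principal point, pixels), "view" (4x4, takes a point from world to camera coordinates); the wrist camera has in their place "mount" (4x4, takes a point from camera to tool coordinates, whose origin is the TCP and whose axes are the flange's). Camera axes: x right, y down, z forward; pixel columns grow to the right and rows downward; lengths in mm; the calibration is good to about 2 mm. The wrist camera is an equidistant fisheye: a pixel r from the principal point sees the ray r / f radians off the axis. A picture is of the moment at which its call begins: read the wrist's pose just before it. There is no depth.
- finish_job(): hands the job in, once; it reports no verdict.
The state is a dict: "clock": time; "joint_positions": joint angles; "dq": joint speeds; "joint_efforts": joint torques, N m; "tool_pos": TCP position; "eef_rot": TCP orientation; "wrist_force": force on the tool from outside, world axes, zero at the start; "ft_torque": the same for the moment, N m; "opening": opening from 0.0 (shut) to 1.0 (fully open).
Only numpy, scipy, OpenCV 4.12 (cv2) and the standard library are available. Lean on these libraries where they do the work, as an engineer would, in place of code of your own. Each camera call takes 0.05 s, during which the arm holds its last target.

## Working session

There is one attempt and no reset: what is moved stays moved. The work goes in short steps, Python scripts to look and compute and a shell command to move; the robot and the scene stay as the last step left them, time stands still between calls to the robot, and variables do not carry over. Pictures are saved under pics/ and viewed, and the job is handed in when it is done.

```bash
ls; mkdir -p pics
python3 - <<'E'
from cell import get_state,camera,bot
import cv2,numpy as np
s=get_state();print(s)
for n in("scene","top","wrist"):
    c=camera(n);cv2.imwrite(f"pics/{n}0.png",c["img"][:,:,::-1]);print(n,c["vfov"],c["cx"],c["cy"],np.round(c.get("view",c.get("mount")),3).tolist())
E
```

```text
pics
{'clock': 0.0, 'joint_positions': array([-7.22559126e+01,  5.04060769e+00,  7.86262034e+01, -1.39966263e-03,
        9.64632325e+01, -5.90754834e+00]), 'dq': array([ 0.00477827,  0.02540229,  0.02549461,  0.00878378, -0.01293429,
        0.07607742]), 'joint_efforts': array([-5.78822091e-04, -3.51871848e+01, -3.13274038e+01, -2.89398140e-04,
        1.09106622e-02,  7.05213637e-06]), 'tool_pos': array([ 220.52797319, -503.47796794,  302.71173422]), 'eef_rot': array([-1.79870504e+02, -1.20008127e-02,  2.36514662e+01]), 'wrist_force': array([0.56052003, 0.16675671, 0.194337  ]), 'ft_torque': array([-0.04200617, -0.03514012, -0.05098597]), 'opening': 0.9981771575018644}
scene 45.41086624224004 320.5640285472506 241.6740593762029 [[-0.512, 0.859, 0.016, 351.831], [0.605, 0.373, -0.704, -254.636], [-0.61, -0.35, -0.71, 1397.794], [0.0, 0.0, 0.0, 1.0]]
top 57.69051644727721 325.34109729246063 243.40749699484581 [[0.009, -1.0, 0.03, -73.567], [-0.997, -0.011, -0.07, 590.287], [0.07, -0.029, -0.997, 788.969], [0.0, 0.0, 0.0, 1.0]]
wrist 65.70646984690485 319.2404148652572 237.0707033162978 [[-0.0, -0.965, -0.262, 65.635], [1.0, -0.0, 0.001, 0.497], [-0.001, -0.262, 0.965, -70.267], [0.0, 0.0, 0.0, 1.0]]
```

View pics/top0.png

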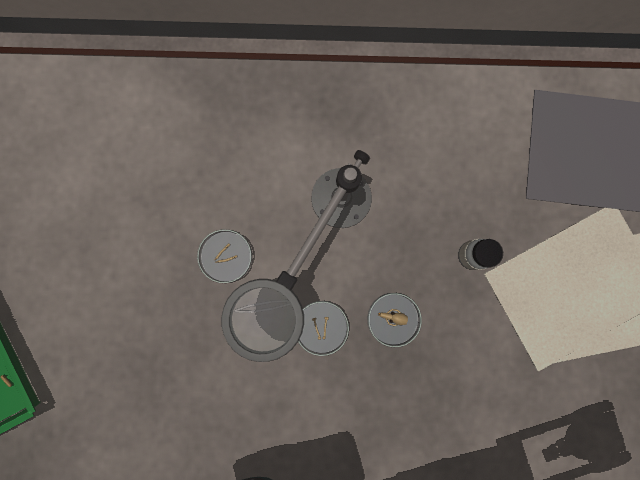

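View pics/scene0.png

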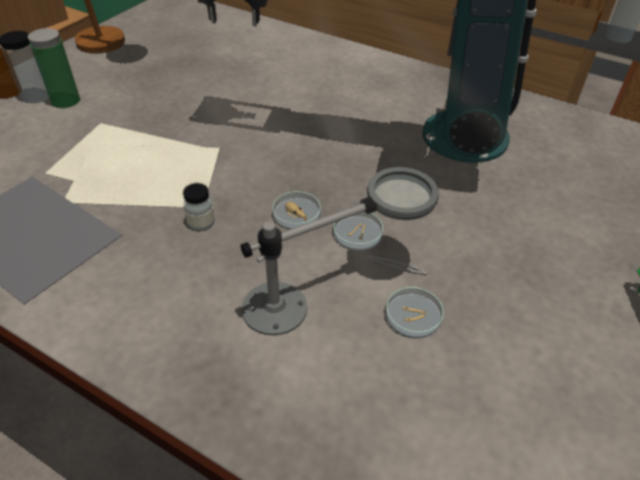

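The top view shows the skull in the right dish at about (395,319), the lens ring at (262,320), the post top at (349,175) and the jar at (487,253). The lens has to go to image right (-y). Next I'll measure these.

```bash
cat > h.py <<'E'
import numpy as np,cv2
from cell import camera,get_state
def ray(c,px):
    f=240/np.tan(np.radians(c["vfov"]/2));V=np.array(c["view"]);R=V[:3,:3]
    d=R.T@np.array([(px[0]-c["cx"])/f,(px[1]-c["cy"])/f,1]);return -R.T@V[:3,3],d
def onz(c,px,z):
    o,d=ray(c,px);return (o+d*(z-o[2])/d[2])[:3]
def proj(c,p):
    f=240/np.tan(np.radians(c["vfov"]/2));V=np.array(c["view"]);q=V[:3,:3]@np.array(p)+V[:3,3]
    return q[:2]/q[2]*f+[c["cx"],c["cy"]]
E
python3 - <<'E'
from h import *
c=camera("top");im=c["img"];hsv=cv2.cvtColor(im,cv2.COLOR_RGB2HSV)
# skull mask
m=((hsv[...,1]>80)&(hsv[...,2]>90)).astype(np.uint8);
n,l,st,ce=cv2.connectedComponentsWithStats(m)
for i in range(1,n):
    if st[i,4]>25 and 180<ce[i][0]<450 and 200<ce[i][1]<400: print("bone",st[i],ce[i],onz(c,ce[i],15)[:2])
# skull bbox-based
# dark circles
for (x0,x1,y0,y1,r0,r1) in((340,450,270,370,22,30),(205,320,265,375,35,46),(305,380,160,235,26,34)):
    g=cv2.cvtColor(im[y0:y1,x0:x1],cv2.COLOR_RGB2GRAY);g=cv2.resize(g,None,fx=4,fy=4,interpolation=cv2.INTER_CUBIC)
    h=cv2.HoughCircles(g,cv2.HOUGH_GRADIENT,1.5,200,param1=120,param2=20,minRadius=r0*4,maxRadius=r1*4)
    print(h[0][:2]/4+[x0,y0,0] if h is not None else None)
print("post top",onz(c,(349,174),205))
cr=cv2.resize(im[130:390,190:450],None,fx=2.3,fy=2.3,interpolation=cv2.INTER_CUBIC);cv2.imwrite("pics/crop0.png",cr[:,:,::-1])
s=camera("scene");cr=cv2.resize(s["img"][150:350,180:460],None,fx=2.8,fy=2.8,interpolation=cv2.INTER_CUBIC);cv2.imwrite("pics/crop1.png",cr[:,:,::-1])
E
```

```text
bone [215 244  15  16  35] [222.05714286 250.94285714] [575.23163181 124.53676277]
bone [217 256  20   6  37] [226.51351351 259.10810811] [560.12911154 115.91468617]
bone [378 309  30  17 240] [394.97916667 317.59583333] [ 454.46975116 -198.6495271 ]
bone [323 317   5  22  41] [324.90243902 326.70731707] [436.91380292 -68.22527011]
[[394.5625     320.0625      25.67499924]
 [361.9375     359.4375      26.42499924]]
[[262.5625     320.3125      40.17499924]]
[[352.4375 194.3125  26.5625]]
post top [679.9209783  -95.59939846 205.        ]
```

View pics/crop0.png

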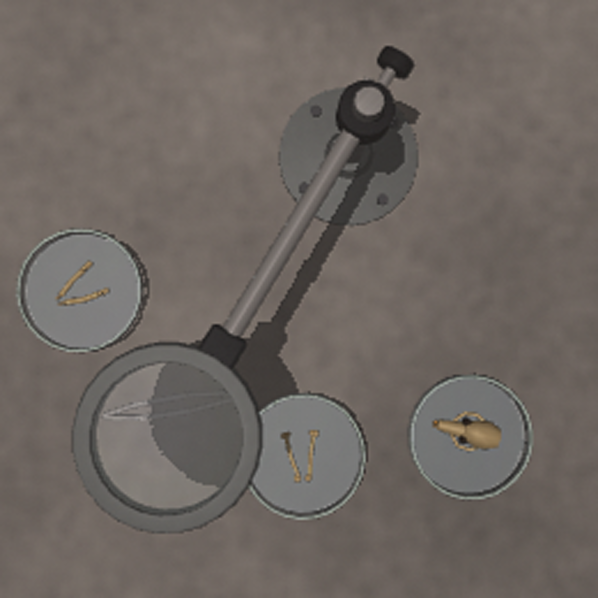

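View pics/crop1.png

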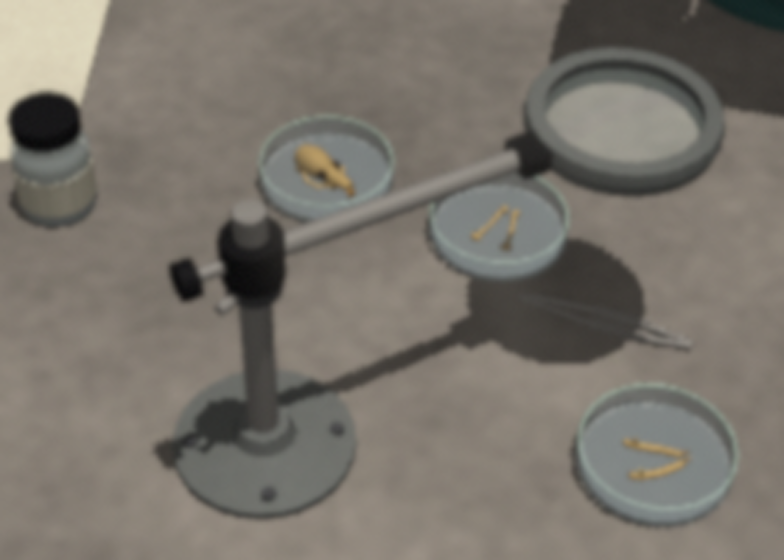

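Run:
```python
from h import *
c=camera("top");s=camera("scene")
P=onz(c,(350.4,173),205); P2=onz(s,(180+250/2.8,150+212/2.8),205)
F=onz(c,(190+348/2.3,130+155/2.3),13)
L=onz(c,(262.6,320.3),175); K=onz(c,(393,317.7),15); K2=onz(s,(180+326/2.8,150+169/2.8),15)
J=onz(c,(487,253),85)
for n,v in dict(P=P,P2=P2,F=F,L=L,K=K,K2=K2,J=J).items(): print(n,v.round(1))
post=(P[:2]+F[:2])/2
for n,v in (("lens",L),("skull",K)):
    d=v[:2]-post; print(n,np.hypot(*d),np.degrees(np.arctan2(-d[1],-d[0])))
d=K[:2]-post;u=d/np.hypot(*d);print("post",post,"goal lens",post+250*u,"goal150",post+150*u)
d=L[:2]-post;u=d/np.hypot(*d);print("now150",post+150*u,u)
```

```text
P [681.4 -97.6 205. ]
P2 [680.6 -98.7 205. ]
F [679.5 -97.1  13. ]
L [464.9  29.1 175. ]
K [ 454.3 -194.9   15. ]
K2 [ 454.  -197.2   15. ]
J [ 573.1 -345.7   85. ]
lens 249.94522833598992 -30.3903189938831
skull 246.35023600517817 23.33343269193719
post [680.45610089 -97.36943486] goal lens [ 450.90224589 -196.38977445] goal150 [ 542.72378789 -156.78163862]
now150 [551.06622703 -21.48623158] [-0.86259916  0.50588802]
```

Two views agree to within 2 mm: post at (680.5,-97.4), lens radius 249.9 mm (should be 250), skull radius 246 mm. The swing needed is about +53.7°. I'll go to the left side of the tube, staying high and with the fingers shut.

```bash
python3 -m crank '20 -12 0 0 0 0 0;40 -24 0 0 0 0 0;40 -24 0 0 0 0 0;40 -24 0 0 0 0 0;40 -24 0 0 0 0 0;40 -24 0 0 0 0 0;40 -24 0 0 0 0 0;40 -24 0 0 0 0 0' 20
python3 -m crank '40 -24 0 0 0 0 0;40 -24 0 0 0 0 0;40 -24 0 0 0 0 0;40 -24 0 0 0 0 0;40 -24 0 0 0 0 0;40 -24 0 0 0 0 0;10 -12 0 0 0 0 0;0 0 0 0 0 0 0'
python3 -m crank '0 0 0 0 0 0.15 0;0 0 0 0 0 0.15 0;0 0 0 0 0 0.15 0;0 0 0 0 0 0.15 0;0 0 0 0 0 0.15 0;0 0 0 0 0 0.15 0;0 0 0 0 0 0.043 0;0 0 0 0 0 0 0'
```

```text
clock: 1.35
tool_pos: [423.9, -216.0, 304.2]
eef_rot: [180.0, -0.0, 23.7]
wrist_force: [0.5, -1.1, 0.1]
opening: 0.001
clock: 2.35
tool_pos: [589.1, 25.9, 303.8]
eef_rot: [180.0, 0.0, 23.8]
wrist_force: [0.0, -0.9, -0.5]
opening: -0.002
clock: 3.35
tool_pos: [588.9, 23.3, 304.4]
eef_rot: [180.0, -0.0, -30.5]
wrist_force: [0.1, -0.4, -0.9]
opening: -0.003
```

```bash
python3 -m crank '0 0 20 0 0 0 0;0 0 25 0 0 0 0;0 0 25 0 0 0 0;0 0 15 0 0 0 0;0 10 0 0 0 0 0;0 5 0 0 0 0 0;0 0 0 0 0 0 0'
python3 - <<'E'
from h import *
c=camera("top");cr=cv2.resize(c["img"][130:390,190:450],None,fx=2.3,fy=2.3,interpolation=cv2.INTER_CUBIC);cv2.imwrite("pics/t1.png",cr[:,:,::-1])
c=camera("scene");cr=cv2.resize(c["img"][100:350,180:460],None,fx=2.3,fy=2.3,interpolation=cv2.INTER_CUBIC);cv2.imwrite("pics/s1.png",cr[:,:,::-1])
E
```

```text
clock: 4.22
tool_pos: [582.4, 11.0, 220.5]
eef_rot: [-179.9, -0.1, -30.4]
wrist_force: [-0.0, -0.1, 0.3]
opening: -0.004
```

View pics/s1.png

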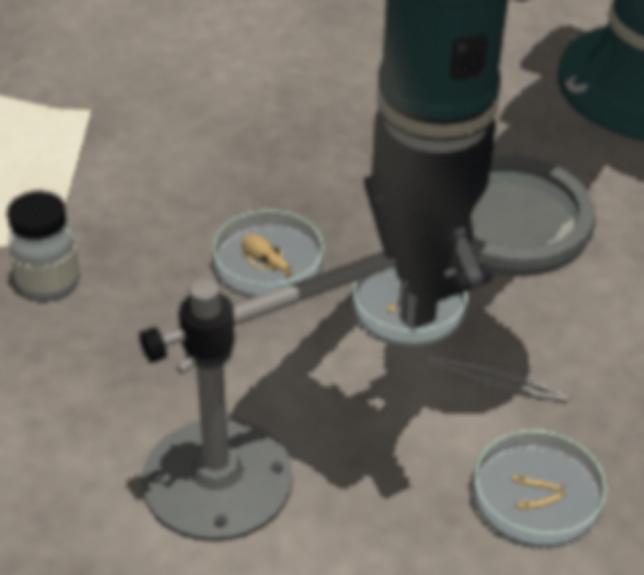

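View pics/t1.png

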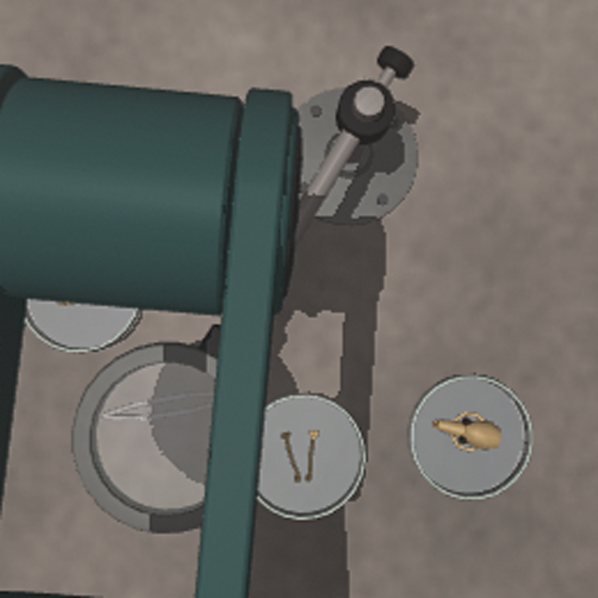

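The finger is beside the tube on its left, about 20 mm away, with the tip below the tube. I'll ease in to contact.

```bash
python3 -m crank '0 4 0 0 0 0 0;0 4 0 0 0 0 0;0 4 0 0 0 0 0;0 4 0 0 0 0 0'
python3 -m crank '0 3 0 0 0 0 0;0 2 0 0 0 0 0'
python3 -m crank '0 2 0 0 0 0 0;0 2 0 0 0 0 0'
```

```text
clock: 4.82
tool_pos: [573.8, -2.4, 218.8]
eef_rot: [180.0, 0.0, -30.4]
wrist_force: [0.0, -0.2, 0.4]
opening: 0.001
clock: 5.08
tool_pos: [571.3, -6.7, 218.9]
eef_rot: [180.0, -0.0, -30.4]
wrist_force: [-0.3, 0.7, 0.8]
opening: -0.001
clock: 5.32
tool_pos: [569.5, -9.7, 218.9]
eef_rot: [-180.0, -0.0, -30.4]
wrist_force: [0.8, 1.8, -0.7]
opening: -0.004
```

Contact: the wrist reads about 2 N against the push at offset 20 mm. Next, swing round the post.

```bash
R='x'; python3 -m crank '-0.6 4.2 0 0 0 -0.03 0;-0.6 4.2 0 0 0 -0.03 0;-0.6 4.2 0 0 0 -0.03 0;-0.6 4.2 0 0 0 -0.03 0;-0.6 4.2 0 0 0 -0.03 0;-0.6 4.2 0 0 0 -0.03 0;-0.6 4.2 0 0 0 -0.03 0;-0.6 4.2 0 0 0 -0.03 0'
python3 - <<'E'
from h import *
c=camera("scene");cr=cv2.resize(c["img"][100:350,180:460],None,fx=2.3,fy=2.3,interpolation=cv2.INTER_CUBIC);cv2.imwrite("pics/s2.png",cr[:,:,::-1])
E
```

```text
clock: 6.32
tool_pos: [551.1, -38.7, 219.0]
eef_rot: [180.0, -0.0, -16.5]
wrist_force: [1.3, 0.9, 0.5]
opening: -0.001
```

View pics/s2.png

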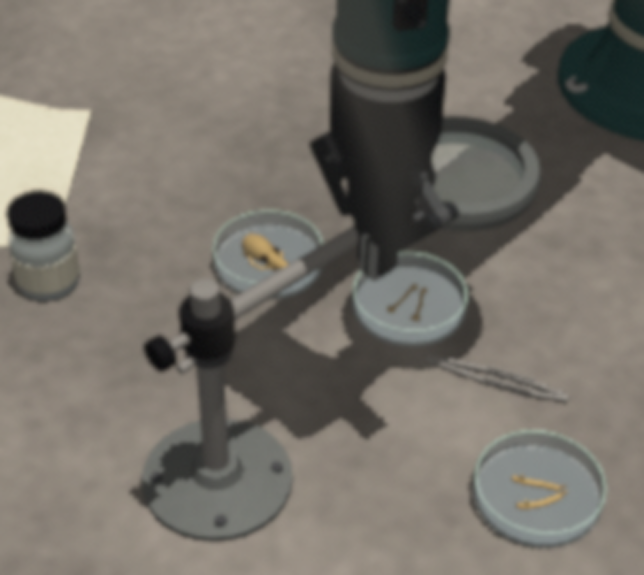

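It swings well: the lens has moved with the finger and the dishes are undisturbed. Continue.

```bash
python3 -m crank '-0.6 4.2 0 0 0 -0.03 0;-0.6 4.2 0 0 0 -0.03 0;-0.6 4.2 0 0 0 -0.03 0;-0.6 4.2 0 0 0 -0.03 0;-0.6 4.2 0 0 0 -0.03 0;-0.6 4.2 0 0 0 -0.03 0;-0.6 4.2 0 0 0 -0.03 0;-0.6 4.2 0 0 0 -0.03 0'
python3 -m crank '-0.6 4.2 0 0 0 -0.03 0;-0.6 4.2 0 0 0 -0.03 0;-0.6 4.2 0 0 0 -0.03 0;-0.6 4.2 0 0 0 -0.03 0;-0.6 4.2 0 0 0 -0.03 0;-0.6 4.2 0 0 0 -0.03 0;0 0 0 0 0 0 0'
python3 - <<'E'
from h import *
c=camera("top");cr=cv2.resize(c["img"][130:390,190:450],None,fx=2.3,fy=2.3,interpolation=cv2.INTER_CUBIC);cv2.imwrite("pics/t3.png",cr[:,:,::-1])
c=camera("scene");cr=cv2.resize(c["img"][100:350,180:460],None,fx=2.3,fy=2.3,interpolation=cv2.INTER_CUBIC);cv2.imwrite("pics/s3.png",cr[:,:,::-1])
E
```

```text
clock: 7.38
tool_pos: [540.3, -70.6, 219.0]
eef_rot: [-180.0, -0.0, -2.8]
wrist_force: [0.7, 1.0, 0.5]
opening: 0.002
clock: 8.25
tool_pos: [537.0, -96.2, 218.8]
eef_rot: [180.0, 0.1, 7.4]
wrist_force: [-0.9, -0.4, 0.3]
opening: 0.002
```

View pics/t3.png

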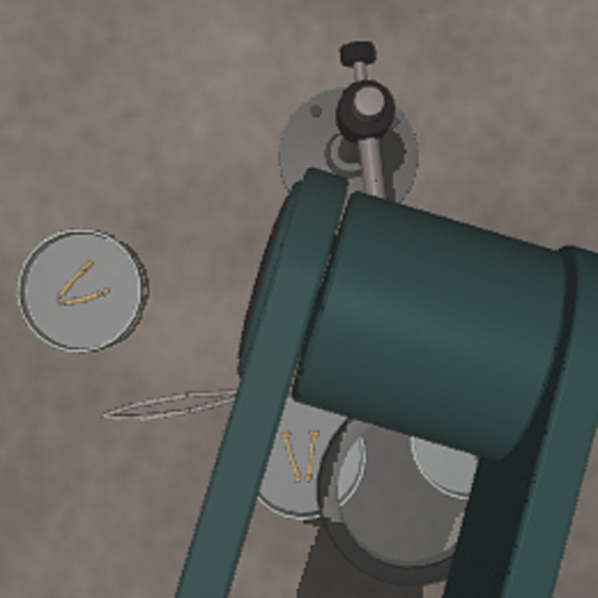

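View pics/s3.png

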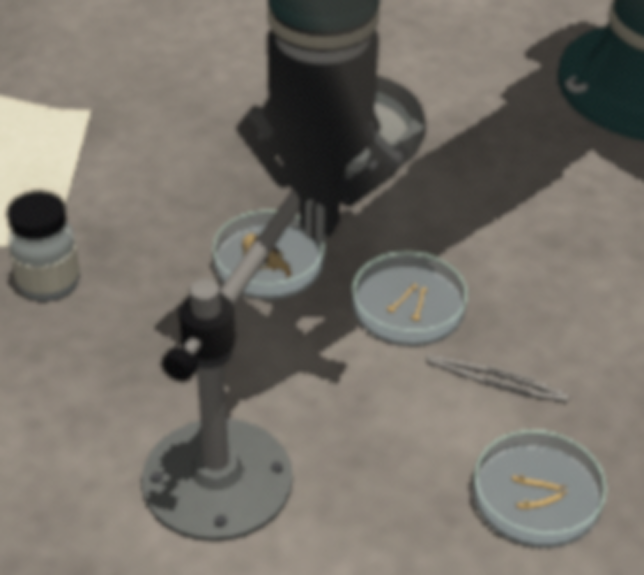

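The arm is now at about +7.4°, so 15.9° remain. I'll do nine small rows, tapering at the end, then stop.

```bash
python3 -m crank '-0.6 4.2 0 0 0 -0.03 0;-0.6 4.2 0 0 0 -0.03 0;-0.6 4.2 0 0 0 -0.03 0;-0.6 4.2 0 0 0 -0.03 0;-0.6 4.2 0 0 0 -0.03 0;-0.6 4.2 0 0 0 -0.03 0;-0.6 4.2 0 0 0 -0.03 0;-0.4 2.8 0 0 0 -0.02 0'
python3 -m crank '-0.4 2.8 0 0 0 -0.02 0;-0.2 1.4 0 0 0 -0.01 0;0 0 0 0 0 0 0;0 0 0 0 0 0 0'
```

```text
clock: 9.35
tool_pos: [540.2, -128.5, 218.8]
eef_rot: [180.0, 0.0, 20.7]
wrist_force: [-2.0, 0.1, 0.3]
opening: -0.003
clock: 9.85
tool_pos: [541.6, -132.4, 219.2]
eef_rot: [179.9, -0.1, 22.3]
wrist_force: [-0.1, 0.0, -0.3]
opening: 0.002
```

Retreat sideways, lift, and clear the cameras' view.

```bash
python3 -m crank '0 -5 0 0 0 0 0;0 -15 0 0 0 0 0;0 -20 0 0 0 0 0;0 0 -30 0 0 0 0;0 0 -30 0 0 0 0;0 0 -30 0 0 0 0;0 -40 0 0 0 0 0;0 -40 0 0 0 0 0'
python3 -m crank '0 -40 0 0 0 0 0;0 -40 0 0 0 0 0;0 -40 0 0 0 0 0;0 -40 0 0 0 0 0;0 -40 0 0 0 0 0;0 -40 0 0 0 0 0;0 -40 0 0 0 0 0;0 0 0 0 0 0 0'
python3 - <<'E'
from h import *
c=camera("top");im=c["img"];cv2.imwrite("pics/t4.png",im[:,:,::-1])
s=camera("scene");cv2.imwrite("pics/s4.png",s["img"][:,:,::-1])
x0,x1,y0,y1=330,480,260,400
g=cv2.cvtColor(im[y0:y1,x0:x1],cv2.COLOR_RGB2GRAY);g=cv2.resize(g,None,fx=4,fy=4,interpolation=cv2.INTER_CUBIC)
h=cv2.HoughCircles(g,cv2.HOUGH_GRADIENT,1.5,200,param1=120,param2=20,minRadius=140,maxRadius=184)
h=h[0][0]/4+[x0,y0,0];L=onz(c,h[:2],175);post=np.array([680.5,-97.4]);d=L[:2]-post
print(h,L,np.hypot(*d),np.degrees(np.arctan2(-d[1],-d[0])),"err",L[:2]-[454.3,-196])
E
```

```text
clock: 10.85
tool_pos: [494.8, -19.5, 309.6]
eef_rot: [180.0, -0.1, 22.3]
wrist_force: [0.3, 0.3, 0.7]
opening: 0.0
clock: 11.85
tool_pos: [387.0, 240.1, 309.0]
eef_rot: [-180.0, -0.0, 22.7]
wrist_force: [0.6, -1.1, 0.4]
opening: 0.003
[410.4375     332.5625      39.98749924] [ 448.0910994  -191.46589715  175.        ] 250.72353316676896 22.03530080187917 err [-6.2089006   4.53410285]
```

View pics/t4.png

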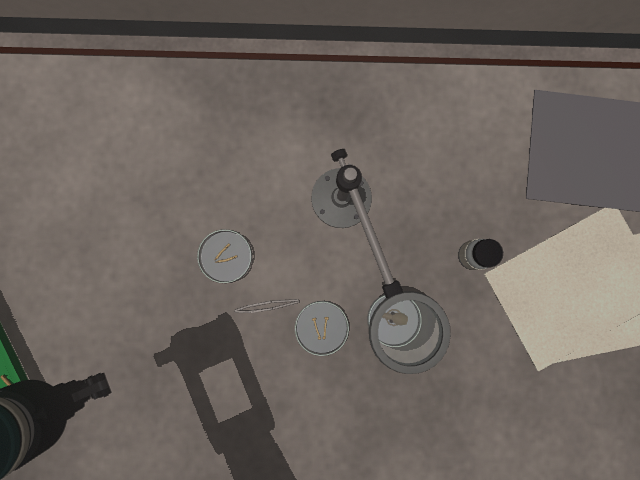

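View pics/s4.png

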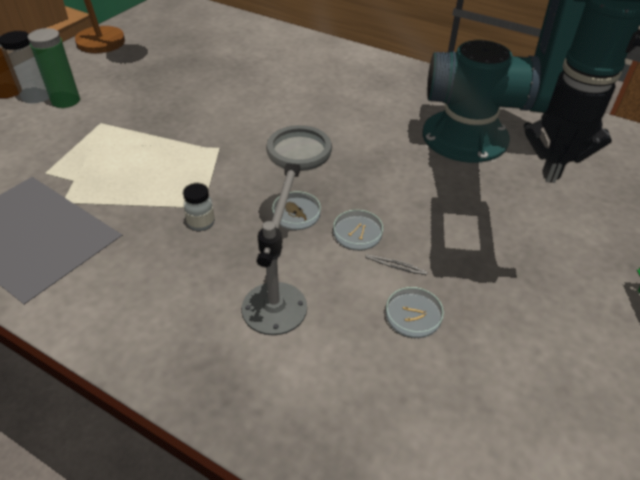

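The top view puts the lens about 7 mm from the skull, with the dishes unchanged. I'll cross-check with the scene camera and check for movement since.

Run:
```python
from h import *
s=camera("scene");c=camera("top")
im=s["img"];a=cv2.imread("pics/s4.png")[:,:,::-1];t=cv2.imread("pics/t0.png") if 0 else cv2.imread("pics/top0.png")[:,:,::-1]
print("scene change",np.abs(im.astype(int)-a).max())
L=onz(s,(298.5,146.5),172);print(L,L[:2]-[454,-196],np.hypot(*(L[:2]-[454,-196])))
# dish / jar shifts vs start in top view (unoccluded)
for n,(x,y,w) in dict(jaw=(200,230,54),jar=(458,236,48)).items():
    p=t[y:y+w,x:x+w];r=cv2.matchTemplate(np.ascontiguousarray(c["img"][y-15:y+w+15,x-15:x+w+15]),np.ascontiguousarray(p),5);print(n,np.array(cv2.minMaxLoc(r)[3])-15)
```

```text
scene change 37
[ 447.51782493 -194.21397816  172.        ] [-6.48217507  1.78602184] 6.723724234270125
jaw [0 0]
jar [0 0]
```

```bash
python3 -c "
from cell import *
finish_job()"
```

```text
the job is handed in; nothing more can be done
```

I pushed the magnifier's tube with the shut fingertips about 52° round its post, from about -30° to +22°. I then backed off, lifted clear and handed the job in at about 12 s of the 51 s allowed.

- **Lens position:** the lens centre is about 7.7 mm from the skull's centre by the top camera and 6.7 mm by the scene camera, against the 18 mm limit. About 4 mm of that can't be removed by swinging the arm, because the skull lies closer to the post than the lens does.
- **Dishes, bones, forceps and jar:** the jaw dish and the jar matched their starting positions to the pixel. I judged the other dishes, the bones and the forceps by eye only, and saw no movement.
- **Push force:** the wrist read about 2 N at most where I sampled it, at the end of each move, well under the 25 N limit.
- **At rest:** not cleanly confirmed. I had no joint reading, and two scene pictures taken moments apart differed by up to 37 grey levels somewhere. I took that to be noise or the robot settling and did not trace it.

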